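Nudge the rover deck plate onto the jig's locating pins

ROBOT

A 6-joint arm with a two-finger parallel gripper is mounted at the origin on the work surface. World frame = base frame: x ahead of the robot, y to its left, z up, the work surface at z = 0. Lengths are in m, angles in rad, forces in N, time in s.
With the tool pointing down it reaches from about 0.275 to 0.975 m from the base axis. Payload 8.4 kg.
Tool frame: the origin (TCP) lies midway between the tips of the shut fingers; the grasp point (between the pads) lies 19 mm behind it; x points along the fingers, y is the direction in which the jaws open and shut, and the axes are right-handed (so a half turn about x gives the same grasp; the last joint's range is limited). The gripper opens to 92 mm and grips with 3 to 60 N. Pads are 20 mm wide; open, the fingers measure 128 mm over their backs; the gripper's body (75 mm by 189 mm) begins 69 mm behind the grasp point.
Start: joints at [1.194, 0.353, 1.633, -0, 1.155, -0.002], TCP at [0.229, 0.582, 0.182] pointing down, gripper open.
Joint ranges: [-2.63, 2.63], [-0.92, 2.1], [0.06, 2.66], [-1.3, 4.44], [0, 2.69], [-3.02, 3.02]. Speed limits (rad/s): [2.22, 2.22, 2.79, 3.14, 3.14, 3.14].

INTERFACE

Orientations are given as a 3x3 rotation matrix whose columns are the frame's x, y, z axes.
In Python, from rig import get_state, viewer, workorder gives the robot as it stands. The module is installed in compiled form; this text tells all that it offers.
- The arm moves only by the tool move_arm, never from a script. Its arguments are lists of equal length, an entry for each row: "travel": the shift along the tool's x, y, z in units of 25 mm (1.0 is 25 mm), a list of three; "delta_rot": the turn, a rotation vector about the tool's x, y, z in units of 6 degrees (1.0 is 6 degrees), a list of three; "claw": the gripper's target within -1 to 1 (shut at 1, half-way at 0, fully open at -1). In form: {"travel": [[x, y, z], ...], "delta_rot": [[wx, wy, wz], ...], "claw": [claw, ...]}. A call has 1 to 20 rows; each row is the pose to reach, as a shift and turn from the pose commanded when the call began, along the tool's axes at that moment; what a row does not reach only later rows make up. A row lasts 1/10 s, in which the tool goes at most 50 mm and 8.59 degrees, less where a joint would pass 70% of its speed; a pose out of reach is approached as far as the arm can. A call with a gripper value outside its range is refused whole. The fingers move at their own pace and stop on an object; "grip_force" is the grip in N (left out, the last holds). Time passes only in rows, so rows that repeat a pose let the fingers close. It gives the time, the measured TCP pose, the force and the opening at its end, in the units of the state.
- get_state(): the state, without advancing time (a new reading comes with each control period).
- viewer.read_camera(name): name is "scene" or "top" or "wrist"; returns a dict with "frame" (400x640x3 uint8, red, green, blue), "range_z" (400x640 float32, m along the optical axis (not along the pixel's ray), 0 where there is no reading), "intrinsics" (3x3 intrinsics, pixels), "R" (3x3) and "t" (3): a world point X has camera coordinates R X + t. Camera axes: x right, y down, z forward; pixel columns grow to the right and rows downward; lengths in m; the calibration is good to about 2 mm. A picture is of the moment at which its call begins.
- workorder.hand_in(): hands the job in, once; it reports no verdict.
Trained networks look in the newest picture that a camera, given by its name, has taken for a name from the list of things; names that differ only in an ending like _2 or _b are one class to them, and where a whole thing is asked for, a point or a joint stands for the part that bears it (a point fixed in the world has none). Each returns a list of dicts, best first, with "conf" (0 to 1); they miss things now and then, are a little off and sometimes report something else, mostly with a low value. They report only what shows in the picture. A call takes as long as a camera call. They do not tell look-alikes from the thing itself.
- viewer.masks_of(camera, query): "region" (400x640 bool, what is visible of it) and "extent" ([left, top, right, bottom] in pixels, round what is visible of it).
- viewer.landmark_of(camera, query): "location" ([row, column] in pixels: a listed point, or the origin of a listed thing).
The state is a dict: "time": time; "joints": joint angles; "joint_velocities": joint speeds; "joint_torque": joint torques, N m; "tool_pos": TCP position; "tcp_rot": TCP orientation; "wrist_force": force on the tool from outside, world axes, zero at the start; "moment": the same for the moment, N m; "grip_width": finger opening in m.
Only numpy, scipy, OpenCV 4.12 (cv2) and the standard library are available. Lean on these libraries where they do the work, as an engineer would, in place of code of your own. Each camera call takes 0.05 s, during which the arm holds its last target.

TASK

The aluminium deck plate is lying loose on the black loading ledge of the assembly jig. Nudge it along with the fingers, without picking it up or tipping it over, off the ledge until both of its holes drop over the two locating pins and it lies flat on the jig's grey seat, then move clear of it. Leave the screwdriver, parts box, wheel and meter where they are.

Things in the scene. Friction and masses are not known exactly. Their poses are not given: they have to be found in the camera images.
- jig: Assembly jig, fixed on the table. Origin: on the table top, below the front face of its black ledge, mid-width. x: loading direction, away from the robot (turned up to 0.4 rad), y: left, z up. 230 mm wide. Black ledge: x = -125 to 0 mm, flat top 23 mm above the table. Lower grey seat: x = 0 to 137 mm, flat top 15 mm above the table. No walls or guides.
- seat (a point): Point on the jig's seat, at x = 64, y = 0, z = 15 mm in the jig's frame, where the plate's origin lies when it is seated, its axes then parallel to the jig's (about 1 mm play) and its rear edge 4 mm in front of the ledge's face.
- plate: Loose aluminium plate, 120 (x) by 150 (y) by 12 mm, 0.4 to 0.6 kg. Origin: centre of its underside. Starts flat on the ledge (underside 23 mm above the table), origin 22 to 50 mm behind the ledge's front face, up to 25 mm to either side, turned up to 0.2 rad from the jig. Slid forward, it rides level on ledge and pin tips, then drops 8 mm when both holes meet the pins; its top is then 4 mm above the ledge.
- hole_a (a point): Centre, at the underside, of the plate's 12.5 mm round through hole at (-18, -48) mm (nearer the robot, right); goes over pin_a. The four 4 mm dark dots near the plate's corners are only marks.
- hole_b (a point): Centre, at the underside, of the plate's like hole at (18, 48) mm (farther, left); goes over pin_b.
- pin_a (a point): Foot, on the seat, of the pin at x = 46, y = -48 mm in the jig's frame. Steel pin of 10 mm diameter, 7.7 mm high: straight for 3 mm, then tapering to a 3 mm wide tip just below the level of the ledge top.
- pin_b (a point): Foot, on the seat, of the like pin at x = 82, y = 48 mm in the jig's frame.
- screwdriver: Bystander: black-handled screwdriver 170 mm long, lying on the table left of the jig. Origin under its middle.
- parts_box: Bystander: open white plastic box 90 x 70 x 35 mm on the table right of the jig. Origin at the centre of its underside.
- wheel: Bystander: black rubber wheel, 66 mm diameter, 30 mm high, lying flat on the table right of the jig. Origin at the centre of its underside.
- meter: Bystander: red hand meter 130 x 70 x 30 mm, lying on the table left of the jig. Origin at the centre of its underside.
Not all that is in view belongs to the job. Several things have the shape of the plate; the one meant has the colours described above.

How it is judged:
By the outcome, as a careful person would: the job done as asked, in the order asked, and still so for the second after the job is handed in, with the robot touching nothing.
It also fails if it takes over 51 s, if anything falls off the work surface, if the arm or the gripper's body presses on something with over 40 N, if the wrist force passes 120 N, or if a joint passes its speed limit or range.

## Working session

There is one attempt and no reset: what is moved stays moved. The work goes in short steps, Python scripts to look and compute and a tool call to move; the robot and the scene stay as the last step left them, time stands still between calls to the robot, and variables do not carry over. Pictures are saved under pics/ and viewed, and the job is handed in when it is done.

Besides the shell and the picture viewer there is one more tool, called after "Call:" by a JSON object that holds its "op" and its "data". move_arm: Moves the arm, as the interface text tells. Its arguments: {"type":"object","properties":{"travel":{"type":"array"},"delta_rot":{"type":"array"},"claw":{"type":"array"},"grip_force":{"type":"number"}},"required":["travel","delta_rot","claw"]}

```bash
mkdir -p pics
python3 - <<'E'
from rig import get_state, viewer
import cv2,numpy as np
s=get_state(); print(s)
for c in ["scene","top","wrist"]:
    d=viewer.read_camera(c); cv2.imwrite(f"pics/{c}0.png",d["frame"][:,:,::-1]); 
    np.savez(f"{c}0.npz",**d)
    print(c,d["intrinsics"].tolist(),d["R"].round(4).tolist(),d["t"].round(4).tolist())
    for q in ["plate","jig","hole_a","hole_b","pin_a","pin_b","seat","screwdriver","parts_box","wheel","meter"]:
        print(q,[(np.round(l["location"],1).tolist(),round(l["conf"],2)) for l in viewer.landmark_of(c,q)][:4])
E
```

```text
{'time': 0.0, 'joints': array([ 1.19358032e+00,  3.53627355e-01,  1.63416549e+00, -3.74183075e-05,
        1.15520769e+00, -2.38460846e-03]), 'joint_velocities': array([ 0.00185949, -0.00165137, -0.00029317, -0.00061585, -0.00191786,
       -0.00222325]), 'joint_torque': array([ 4.89779159e-04, -5.93832350e+01, -3.34229565e+01,  6.98101684e-02,
        2.30934913e-02, -6.18553281e-05]), 'tool_pos': array([0.22861771, 0.58107925, 0.18176331]), 'tcp_rot': array([[-4.86741506e-04,  3.66101213e-01,  9.30574911e-01],
       [-1.32150222e-03,  9.30573973e-01, -3.66101535e-01],
       [-9.99999008e-01, -1.40795362e-03,  3.08545876e-05]]), 'wrist_force': array([ 0.06987057, -0.15786227,  0.32091215]), 'moment': array([-0.01502841, -0.01129127,  0.01620622]), 'grip_width': 0.09158477462496}
scene [[370.3811093376156, 0.0, 317.82679977139554], [0.0, 370.3811093376156, 198.34044033360885], [0.0, 0.0, 1.0]] [[-0.8841, 0.4671, 0.0149], [0.3027, 0.5966, -0.7433], [-0.356, -0.6526, -0.6688]] [0.464, -0.1343, 1.2972]
plate [([140.4, 301.2], 0.87), ([250.4, 458.6], 0.75), ([203.2, 311.3], 0.61), ([16
[... 1088 characters left out ...]
3], 0.73), ([145.0, 303.0], 0.58)]
pin_b [([153.2, 338.3], 0.73), ([145.0, 303.0], 0.58)]
seat [([148.8, 322.7], 0.68)]
screwdriver [([156.6, 241.4], 0.94)]
parts_box [([177.8, 405.3], 0.7)]
wheel [([142.9, 401.3], 0.84)]
meter [([234.2, 242.0], 0.78)]
wrist [[322.05574992589084, 0.0, 318.67075039532256], [0.0, 322.05574992589084, 200.59195115655282], [0.0, 0.0, 1.0]] [[0.3658, 0.9307, 0.0005], [0.8964, -0.3524, 0.2689], [0.2504, -0.098, -0.9632]] [-0.6243, -0.0297, 0.3912]
plate [([279.7, 152.6], 0.73)]
jig []
hole_a [([289.0, 117.7], 0.83), ([267.0, 190.6], 0.66)]
hole_b [([289.0, 117.7], 0.83), ([267.0, 190.6], 0.66)]
pin_a []
pin_b []
seat []
screwdriver []
parts_box []
wheel []
meter []
```

View pics/top0.png

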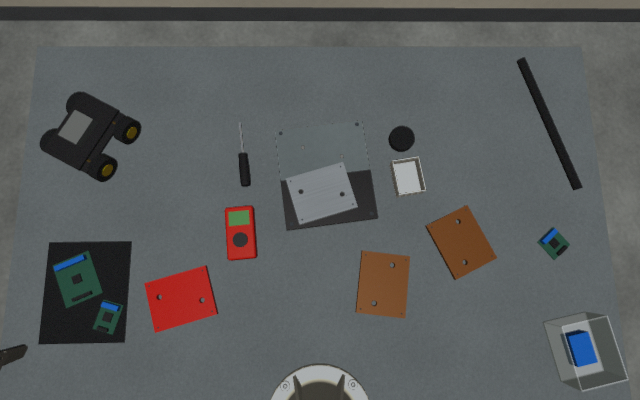

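View pics/scene0.png

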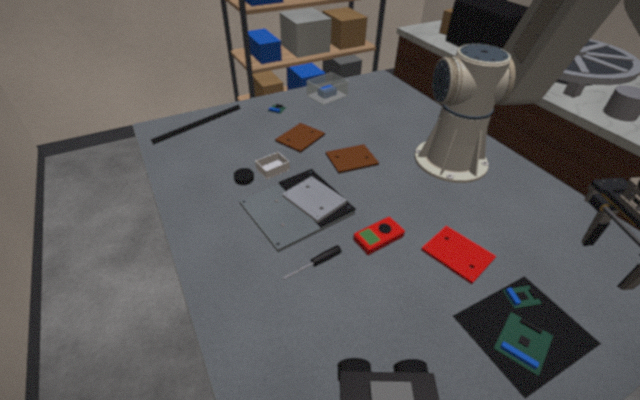

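View pics/wrist0.png

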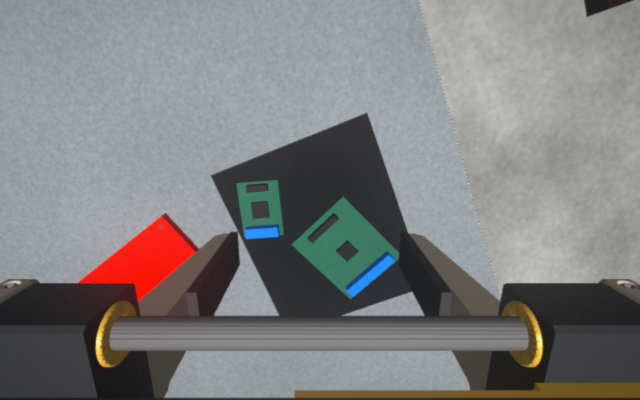

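Run:
```python
import cv2
im=cv2.imread("pics/top0.png")[120:250,250:400]
cv2.imwrite("pics/crop0.png",cv2.resize(im,None,fx=4.5,fy=4.5,interpolation=cv2.INTER_CUBIC)[:, :])
```

```text
(no output)
```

View pics/crop0.png

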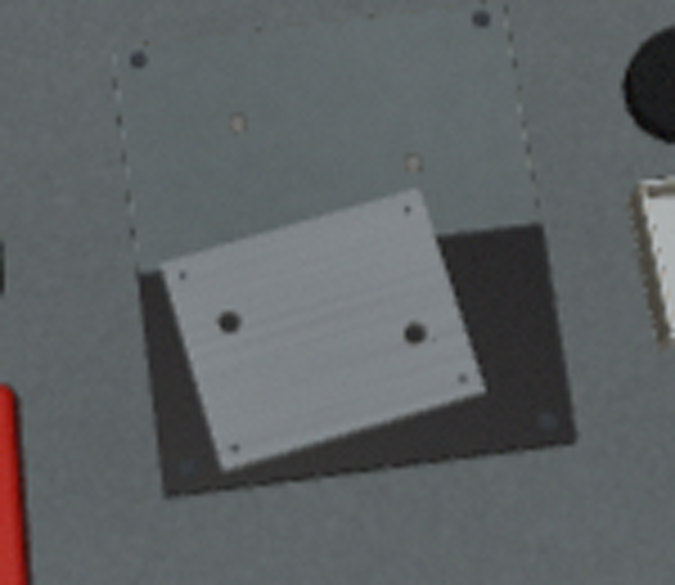

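The candidates in the top view, as (row, col), are:
- silver plate on the black ledge, (194,320)
- red plate, (298,181)
- two orange-brown plates, (284,383) and (242,460)

The crop shows the silver plate lying on the ledge with its two holes and four dots. The pins are visible on the grey seat at about (147,303) and (156,342). The silver plate is the one to move.

```bash
cat > h.py <<'E'
import numpy as np,cv2
from scipy.optimize import least_squares
def ray(d,uv,z):
    K,R,t=d["intrinsics"],d["R"],d["t"]
    r=R.T@np.linalg.inv(K)@np.array([uv[0],uv[1],1.]); c=-R.T@t
    return c+r*(z-c[2])/r[2]
def proj(d,X):
    p=(d["R"]@np.asarray(X,float).T).T+d["t"]; q=(d["intrinsics"]@p.T).T
    return q[:,:2]/q[:,2:]
def T(pose,pts):
    x,y,a=pose; c,s=np.cos(a),np.sin(a)
    return np.asarray(pts)@np.array([[c,s],[-s,c]])+[x,y]
def fit(pts,model,w=None):
    f=lambda p:(T(p,model)-pts).ravel()
    r=least_squares(f,[0.5,0,0]); return r.x, f(r.x).reshape(-1,2)
PC=np.array([[.06,-.075],[-.06,-.075],[-.06,.075],[.06,.075]]) # FR,RR,RL,FL
PH=np.array([[-.018,-.048],[.018,.048]])
def rel(j,p):
    c,s=np.cos(j[2]),np.sin(j[2]); d=p[:2]-j[:2]
    return np.array([c*d[0]+s*d[1],-s*d[0]+c*d[1],p[2]-j[2]])
def plate_fit(cam,zt,thr=None):
    pass
E
python3 - <<'E'
from h import *
d=dict(np.load("top0.npz")); o=np.array([250,120])
g=lambda L:[o+(np.array(p)+.5)/4.5-.5 for p in L]
pl=g([(418,187),(486,391),(226,471),(159,264)]); ho=g([(415,333),(229,321)])
P=np.array([ray(d,u,.035)[:2] for u in pl+ho])
p,r=fit(P,np.vstack([PC,PH])); print("plate",p,(r*1e3).round(1).tolist())
jl=g([(545,225),(578,441),(164,497),(138,272)])
J=np.array([ray(d,u,.023)[:2] for u in jl]+[ray(d,u,.0225)[:2] for u in g([(413,162),(237,122)])])
JM=np.array([[0,-.115],[-.125,-.115],[-.125,.115],[0,.115],[.046,-.048],[.082,.048]])
j,r=fit(J,JM); print("jig",j,(r*1e3).round(1).tolist())
print("rel",rel(j,p))
np.savez("jig.npz",j=j,p=p)
# depth heights
def zat(d,u):
    v=d["range_z"][int(round(u[1])),int(round(u[0]))]
    X=d["R"].T@(np.linalg.inv(d["intrinsics"])@np.array([u[0],u[1],1])*v-d["t"]); return X.round(4)
print("depth plate",zat(d,(320,193)),"ledge",zat(d,(370,190)),"seat",zat(d,(320,140)),"table",zat(d,(330,260)))
# scene overlay
s=dict(np.load("scene0.npz")); im=s["frame"][:,:,::-1].copy(); im=cv2.resize(im[150:260,220:370],None,fx=5,fy=5,interpolation=cv2.INTER_CUBIC)
def dr(pose,M,z,col):
    q=proj(s,np.c_[T(pose,M),np.full(len(M),z)])
    q=((q-[220,150]+.5)*5-.5); cv2.polylines(im,[np.round(q).astype(int)],True,col,1)
dr(p,PC,.035,(0,0,255)); dr(j,JM[:4],.023,(0,255,0)); dr(p,PH,.035,(255,0,0)); dr(j,JM[4:],.0225,(0,255,255))
cv2.imwrite("pics/sc_ov.png",im)
E
```

```text
plate [ 0.53169058 -0.01174048  0.29102582] [[-0.1, -0.2], [0.6, -0.1], [-0.2, 1.3], [-0.4, -0.6], [0.4, -0.3], [-0.4, -0.1]]
jig [ 0.57841225 -0.02331373  0.11852995] [[0.5, 1.0], [-0.6, 0.0], [0.3, 0.2], [-1.6, 0.3], [0.7, -0.8], [0.7, -0.8]]
rel [-0.04502529  0.01701701  0.17249587]
depth plate [ 0.5301 -0.0086  0.0341] ledge [ 0.5379 -0.1341  0.0268] seat [ 0.6732 -0.0109  0.0164] table [ 0.3663 -0.0318  0.0019]
```

View pics/sc_ov.png

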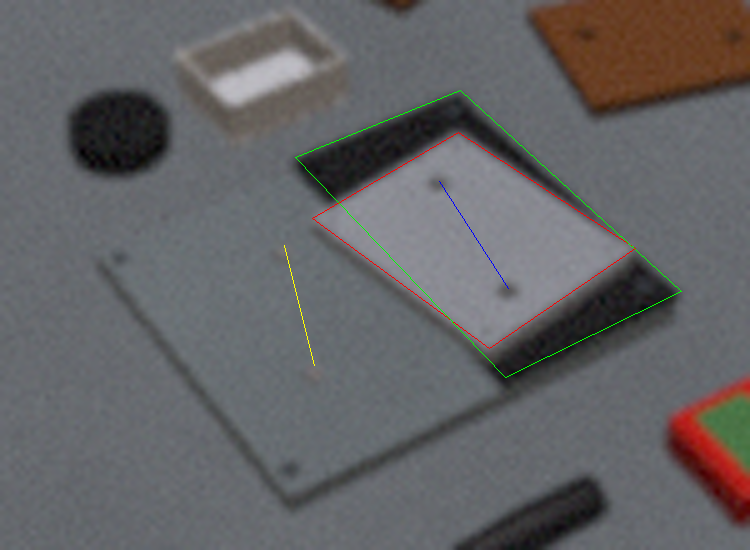

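```bash
cat >> h.py <<'E'
def plan(s,pos,th):
    """tool down with jaw axis (tool y) at world angle th -> travel/rot units"""
    R=s["tcp_rot"]; c,q=np.cos(th),np.sin(th)
    G=np.array([[0,c,q],[0,q,-c],[-1,0,0]])
    tr=R.T@(np.array(pos)-s["tool_pos"])/.025
    rv=cv2.Rodrigues(R.T@G)[0].ravel()/np.radians(6)
    return tr.round(2).tolist(),rv.round(2).tolist()
def jw(j,x,y): return T(j,[[x,y]])[0]
E
python3 - <<'E'
from h import *; from rig import get_state
z=np.load("jig.npz");j,p=z["j"],z["p"]; s=get_state(); print(s["time"])
t=T(p,[[0,.108]])[0]; print(t)
print(plan(s,[*t,.10],p[2]), plan(s,[*t,.028],p[2]))
E
```

```text
1.8
[0.50070159 0.09171813]
([3.3, -14.25, 17.29], [8.64, -0.0, -0.0]) ([6.18, -14.25, 17.29], [8.64, -0.0, -0.0])
```

Call:
{"op": "move_arm", "data": {"travel": [[0,-7,8.6],[0,-7,8.6],[0,-7,8.6],[0,-7,8.6],[0,-7,8.6],[0,-14.25,17.3],[2,-14.25,17.3],[3.3,-14.25,17.3],[3.3,-14.25,17.3],[3.3,-14.25,17.3],[3.3,-14.25,17.3],[3.3,-14.25,17.3],[3.3,-14.25,17.3],[3.3,-14.25,17.3],[3.3,-14.25,17.3]], "delta_rot": [[4.3,0,0],[4.3,0,0],[4.3,0,0],[4.3,0,0],[4.3,0,0],[8.64,0,0],[8.64,0,0],[8.64,0,0],[8.64,0,0],[8.64,0,0],[8.64,0,0],[8.64,0,0],[8.64,0,0],[8.64,0,0],[8.64,0,0]], "claw": [-0.3,-0.3,-0.3,-0.3,-0.3,-0.3,-0.3,-0.3,-0.3,-0.3,-0.3,-0.3,-0.3,-0.3,-0.3]}}

```text
time: 3.3
tool_pos: [0.5006, 0.0928, 0.1005]
tcp_rot: [[0.0, 0.958, 0.288], [0.0, 0.288, -0.958], [-1.0, 0.0, -0.0]]
wrist_force: [-0.1, 1.0, -0.3]
grip_width: 0.0595
```

Run:
```python
from h import *; from rig import get_state,viewer
z=np.load("jig.npz");j,p=z["j"],z["p"]; s=get_state(); print(s["time"],s["tool_pos"],s["tcp_rot"].round(3).tolist(),s["grip_width"],s["wrist_force"])
t=T(p,[[0,.108]])[0]
print(plan(s,[*t,.028],p[2]))
w=viewer.read_camera("wrist"); cv2.imwrite("pics/w1.png",w["frame"][:,:,::-1]); np.savez("w1.npz",**w)
print("cam in tool", s["tcp_rot"].T@(-w["R"].T@w["t"]-s["tool_pos"]))
```

```text
3.3 [0.50064047 0.09276058 0.10046327] [[0.0, 0.958, 0.288], [0.0, 0.288, -0.958], [-1.0, 0.0, -0.0]] 0.05951388674736664 [-0.06513725  1.02556982 -0.27889185]
([2.9, -0.01, 0.04], [0.01, -0.0, -0.0])
cam in tool [-0.20253291 -0.00155698 -0.07552705]
```

View pics/w1.png

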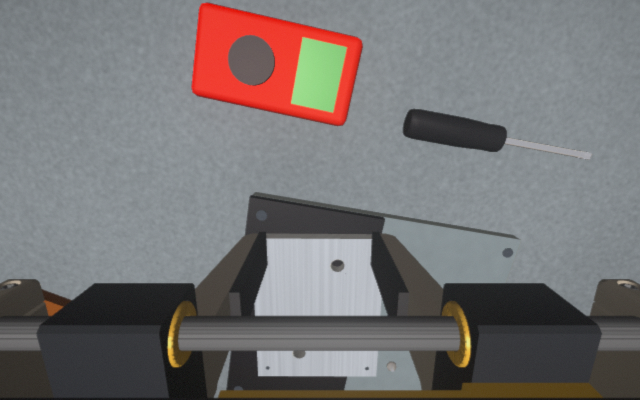

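Run:
```python
from h import *
z=np.load("jig.npz");j,p=z["j"],z["p"]; w=dict(np.load("w1.npz"))
im=w["frame"][:,:,::-1].copy()
def dr(pose,M,zz,col):
    q=proj(w,np.c_[T(pose,M),np.full(len(M),zz)]); cv2.polylines(im,[np.round(q).astype(int)],True,col,1)
JM=np.array([[0,-.115],[-.125,-.115],[-.125,.115],[0,.115],[.046,-.048],[.082,.048]])
dr(p,PC,.035,(0,0,255)); dr(j,JM[:4],.023,(0,255,0)); dr(p,PH,.035,(255,0,0)); dr(j,JM[4:],.0225,(0,255,255))
tz=np.array([.5006,.0928,.1005]);R=np.array([[0.0, 0.958, 0.288], [0.0, 0.288, -0.958], [-1.0, 0.0, 0]])
for a in(-.01,.01):
  for b in (-.03,.03,-.048,.048):
    q=proj(w,[tz+R@[0,b,a]])[0]; cv2.circle(im,tuple(int(round(v)) for v in q),2,(255,0,255),-1)
cv2.imwrite("pics/w1o.png",cv2.resize(im[180:400,180:540],None,fx=2.2,fy=2.2,interpolation=cv2.INTER_CUBIC))
```

```text
(no output)
```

View pics/w1o.png

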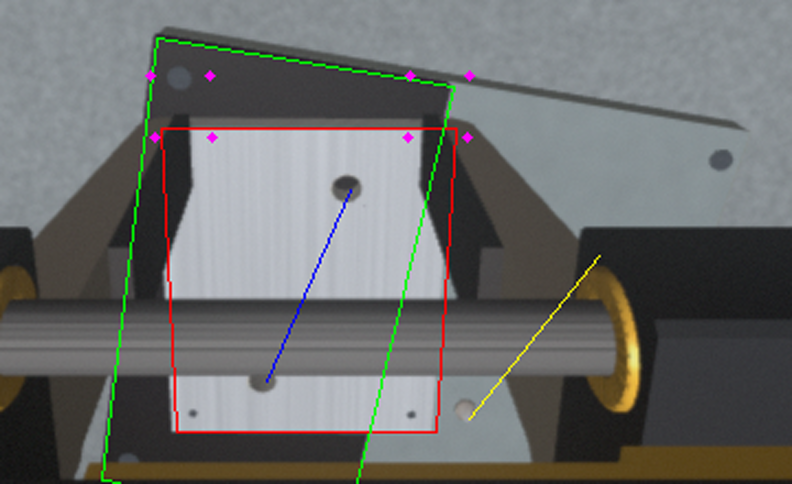

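Run:
```python
from h import *
w=dict(np.load("w1.npz")); Ki=np.linalg.inv(w["intrinsics"])
tz=np.array([.5006,.0928,.1005]);R=np.array([[0.0, 0.958, 0.288], [0.0, 0.288, -0.958], [-1.0, 0.0, 0]])
for r in (230,236,240,245,252,260,270,280):
  o=[]
  for c in (240,250,258,264,376,382,390,400):
    X=w["R"].T@(Ki@np.array([c,r,1])*w["range_z"][r,c]-w["t"])
    o.append(((R.T@(X-tz))*1e3).round().astype(int).tolist())
  print(r,o)
```

```text
230 [[100, -80, 39], [76, -64, 30], [78, -57, 31], [76, -52, 30], [78, 52, 31], [85, 59, 33], [85, 67, 33], [85, 76, 34]]
236 [[100, -80, 46], [-37, -39, -9], [-38, -34, -10], [-38, -31, -10], [-39, 30, -10], [-38, 33, -9], [-36, 38, -9], [85, 77, 40]]
240 [[-43, -43, -9], [-43, -38, -9], [-44, -33, -10], [-38, -31, -7], [-45, 29, -10], [-45, 32, -10], [-43, 36, -9], [85, 77, 44]]
245 [[-50, -42, -9], [-50, -36, -10], [-52, -32, -10], [-39, -31, -5], [-48, 28, -9], [-51, 31, -10], [-50, 35, -9], [-50, 40, -9]]
252 [[-60, -39, -10], [-59, -35, -10], [-56, -31, -8], [-40, -31, -1], [-48, 28, -5], [-60, 29, -10], [-60, 33, -10], [-60, 38, -10]]
260 [[-70, -37, -11], [-69, -32, -10], [-58, -31, -5], [-41, -31, 3], [-49, 29, 0], [-64, 28, -8], [-69, 31, -10], [-68, 36, -10]]
270 [[-78, -35, -10], [-76, -31, -9], [-59, -31, 0], [-43, -31, 9], [-51, 28, 4], [-65, 28, -3], [-77, 29, -10], [-79, 33, -11]]
280 [[-88, -33, -11], [-76, -31, -4], [-61, -31, 4], [65, -52, 75], [-53, 28, 9], [-67, 28, 1], [-82, 28, -8], [-87, 31, -10]]
```

Run:
```python
from h import *; from rig import get_state,viewer
s=get_state();R=s["tcp_rot"];tz=s["tool_pos"]
d=viewer.read_camera("scene"); np.savez("s1.npz",**d)
im=cv2.resize(d["frame"][100:280,230:470,::-1],None,fx=3.3,fy=3.3,interpolation=cv2.INTER_CUBIC)
for x,c in((0,(255,0,255)),(-.037,(0,255,0))):
  for b in(-.03,.03):
   for a in(-.01,.01):
    q=(proj(d,[tz+R@[x,b,a]])[0]-[230,100])*3.3; cv2.circle(im,tuple(int(v) for v in q),2,c,-1)
cv2.imwrite("pics/s1.png",im)
```

```text
(no output)
```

View pics/s1.png

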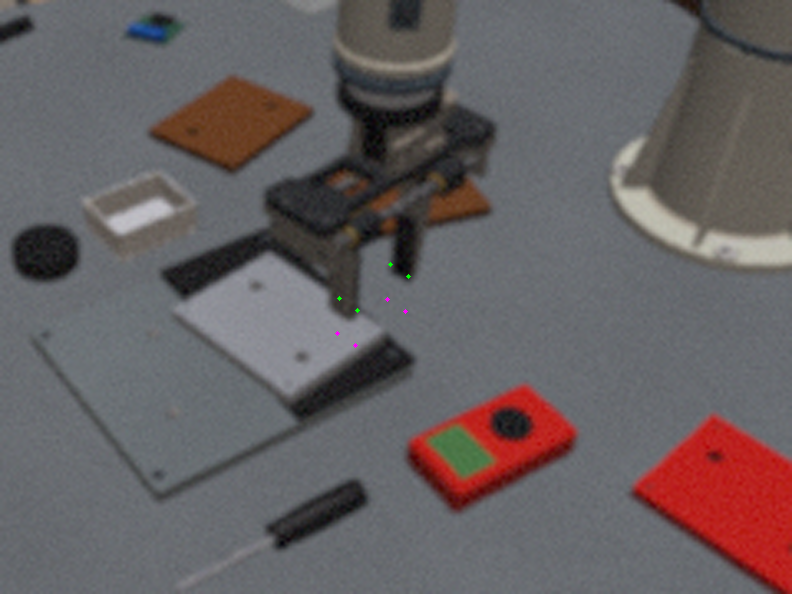

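Call:
{"op": "move_arm", "data": {"travel": [[1,0,0],[2,0,0],[2.8,0,0],[2.8,0,0],[2.8,0,0]], "delta_rot": [[0,0,0],[0,0,0],[0,0,0],[0,0,0],[0,0,0]], "claw": [-0.3,-0.3,-0.3,-0.3,-0.3]}}

```text
time: 3.9
tool_pos: [0.5008, 0.0924, 0.0305]
tcp_rot: [[-0.0, 0.958, 0.288], [-0.0, 0.288, -0.958], [-1.0, -0.0, -0.0]]
wrist_force: [0.7, -0.1, 1.3]
grip_width: 0.0598
```

Run:
```python
from h import *; from rig import get_state,viewer
s=get_state();R=s["tcp_rot"];tz=s["tool_pos"]; print(tz,s["wrist_force"])
ims=[]
for n,(r0,r1,c0,c1),f in(("scene",(150,260,240,400),4.5),("wrist",(150,400,180,460),2)):
  d=viewer.read_camera(n); np.savez(n+"2.npz",**d)
  im=cv2.resize(d["frame"][r0:r1,c0:c1,::-1],None,fx=f,fy=f,interpolation=cv2.INTER_CUBIC)
  for x,c in((0,(255,0,255)),(-.037,(0,255,0))):
   for b in(-.03,.03):
    for a in(-.01,.01):
     q=(proj(d,[tz+R@[x,b,a]])[0]-[c0,r0])*f; cv2.circle(im,tuple(int(v) for v in q),2,c,-1)
  cv2.imwrite(f"pics/{n}2.png",im)
```

```text
[0.50075341 0.0924443  0.03046266] [ 0.68806133 -0.13093995  1.29155374]
```

View pics/scene2.png

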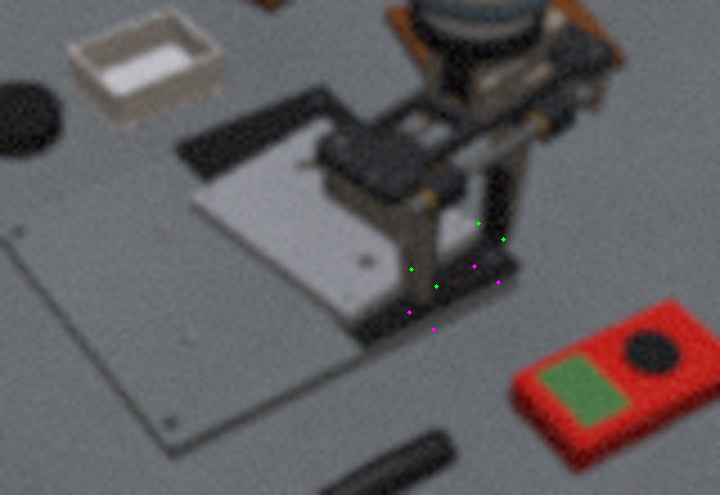

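View pics/wrist2.png

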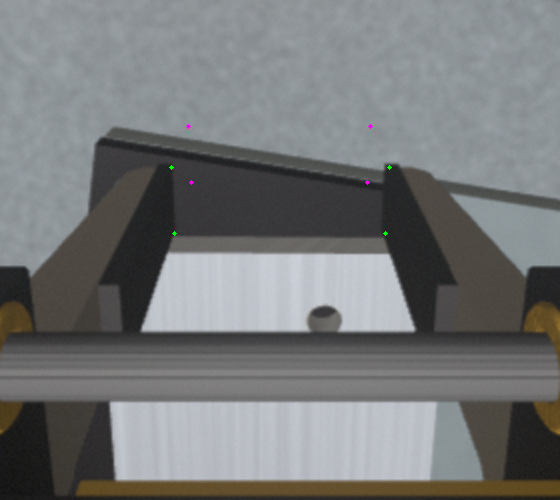

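```bash
python3 - <<'E'
from h import *; from rig import get_state
s=get_state();R=s["tcp_rot"];tz=s["tool_pos"]
w=dict(np.load("scene2.npz")); Ki=np.linalg.inv(w["intrinsics"])
for r in range(196,224,2):
  o=[]
  for c in (328,330,332,334,336,350,352,354):
    X=w["R"].T@(Ki@np.array([c,r,1])*w["range_z"][r,c]-w["t"])
    o.append(((R.T@(X-tz))*1e3).round().astype(int).tolist())
  print(r,o)
E
python3 -c "
import cv2
im=cv2.imread('pics/scene2.png')[180:360,340:540];cv2.imwrite('pics/scene2z.png',cv2.convertScaleAbs(cv2.resize(im,None,fx=3.5,fy=3.3),alpha=2))"
```

```text
196 [[-151, 92, -32], [-145, 83, -31], [-135, 71, -27], [-131, 64, -27], [-131, 61, -30], [-62, -26, -5], [-62, -30, -9], [-57, -39, -9]]
198 [[-143, 90, -31], [-139, 83, -31], [-105, 51, -9], [-103, 46, -11], [-127, 62, -32], [-52, -30, -3], [-55, -31, -9], [-49, -40, -9]]
200 [[-136, 89, -30], [-131, 82, -30], [-98, 50, -9], [-96, 45, -11], [-89, 36, -10], [-47, -27, -6], [-47, -31, -10], [-729, 573, -473]]
202 [[-130, 90, -31], [-127, 83, -32], [-93, 52, -10], [-88, 44, -10], [-83, 36, -10], [-41, -26, -7], [-38, -34, -9], [-729, 573, -473]]
204 [[-120, 86, -29], [-78, 49, -1], [-85, 51, -10], [-80, 43, -10], [-72, 32, -8], [-31, -29, -6], [33, -89, 33], [35, -95, 30]]
206 [[-64, 47, 7], [-70, 48, -1], [-75, 48, -8], [-73, 43, -10], [-69, 36, -11], [10, -58, 16], [11, -63, 12], [32, -85, 22]]
208 [[-56, 46, 7], [-60, 46, 1], [-68, 48, -9], [-66, 42, -10], [-61, 35, -11], [9, -51, 10], [9, -55, 6], [7, -58, 1]]
210 [[-48, 46, 7], [-52, 45, 1], [-61, 48, -9], [-58, 42, -10], [-53, 34, -10], [8, -44, 3], [10, -49, 1], [12, -55, -2]]
212 [[-40, 45, 8], [-49, 48, -2], [-52, 46, -8], [-51, 42, -11], [-46, 34, -11], [12, -41, 1], [19, -51, 1], [22, -58, -1]]
214 [[5, 16, 34], [-37, 45, 1], [-44, 46, -8], [-39, 38, -8], [-36, 31, -9], [23, -44, 2], [25, -50, -1], [33, -61, 0]]
216 [[9, 19, 31], [8, 16, 26], [7, 12, 22], [-33, 39, -9], [11, 1, 16], [31, -44, 1], [31, -48, -3], [31, -52, -7]]
218 [[9, 25, 25], [9, 21, 21], [8, 17, 17], [7, 14, 12], [11, 7, 11], [33, -39, -3], [31, -42, -8], [32, -47, -12]]
220 [[10, 30, 20], [9, 27, 16], [10, 22, 13], [13, 15, 11], [18, 7, 10], [32, -33, -9], [31, -36, -14], [31, -40, -18]]
222 [[8, 37, 14], [14, 28, 13], [17, 22, 12], [21, 15, 11], [28, 6, 11], [30, -25, -15], [33, -31, -18], [30, -34, -23]]
```

View pics/scene2z.png

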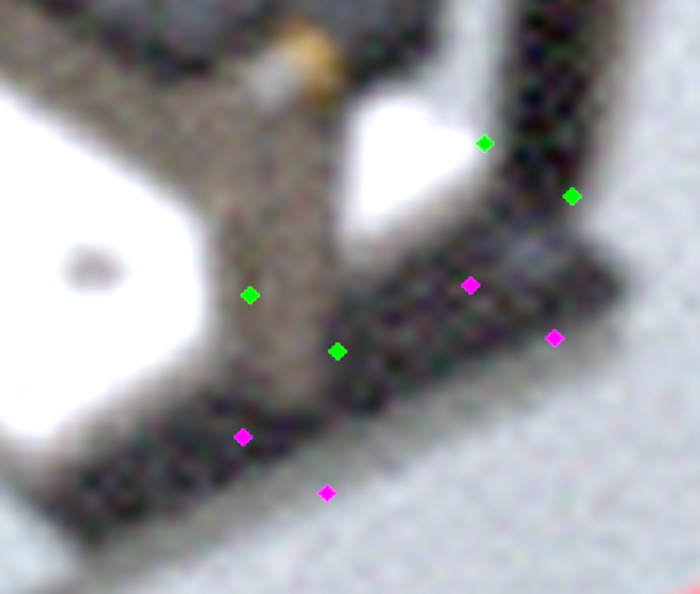

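Run:
```python
from h import *
w=dict(np.load("wrist0.npz")); Ki=np.linalg.inv(w["intrinsics"])
R=np.array([[0,.3661,.9306],[0,.9306,-.3661],[-1,0,0]]);tz=np.array([.22862,.58108,.18176])
for r in (228,232,236,240,246,254,270):
  o=[]
  for c in (215,222,228,234,404,410,418,426):
    X=w["R"].T@(Ki@np.array([c,r,1])*w["range_z"][r,c]-w["t"])
    o.append(((R.T@(X-tz))*1e3).round().astype(int).tolist())
  print(r,o)
```

```text
228 [[180, -132, 66], [180, -123, 66], [182, -116, 67], [182, -108, 67], [179, 108, 66], [181, 116, 67], [182, 126, 67], [181, 136, 67]]
232 [[182, -132, 72], [180, -123, 72], [181, -116, 72], [-34, -48, -11], [-35, 47, -11], [181, 116, 72], [180, 126, 72], [182, 137, 72]]
236 [[-38, -57, -10], [-37, -54, -10], [-40, -50, -11], [-40, -46, -11], [-40, 46, -11], [-40, 49, -11], [-38, 54, -11], [181, 137, 78]]
240 [[-43, -56, -10], [-44, -52, -11], [-45, -48, -11], [-41, -46, -9], [-41, 46, -9], [-46, 48, -12], [-43, 53, -10], [-44, 57, -11]]
246 [[-53, -53, -11], [-53, -49, -11], [-53, -46, -11], [-41, -46, -6], [-43, 46, -7], [-54, 45, -12], [-52, 50, -11], [-53, 54, -11]]
254 [[-63, -49, -11], [-62, -47, -11], [-53, -46, -7], [-42, -46, -1], [-43, 46, -2], [-55, 45, -8], [-63, 47, -12], [-62, 51, -11]]
270 [[-74, -46, -9], [-65, -46, -4], [-56, -46, 1], [-44, -46, 7], [-46, 46, 6], [-56, 46, 0], [-69, 45, -6], [-79, 46, -11]]
```

Call:
{"op": "move_arm", "data": {"travel": [[0.1,0,0],[0.2,0,0],[0.3,0,0],[0.34,0,0]], "delta_rot": [[0,0,0],[0,0,0],[0,0,0],[0,0,0]], "claw": [-0.3,-0.3,-0.3,-0.3]}}

```text
time: 4.4
tool_pos: [0.5008, 0.0917, 0.0213]
tcp_rot: [[-0.0, 0.958, 0.287], [-0.0, 0.287, -0.958], [-1.0, -0.0, -0.0]]
wrist_force: [-0.5, -0.5, 1.6]
grip_width: 0.0599
```

Call:
{"op": "move_arm", "data": {"travel": [[0.08,0,0],[0.16,0,0],[0.16,0,0]], "delta_rot": [[0,0,0],[0,0,0],[0,0,0]], "claw": [-0.3,-0.3,-0.3]}}

```text
time: 4.7
tool_pos: [0.5006, 0.0917, 0.0172]
tcp_rot: [[-0.001, 0.958, 0.287], [-0.0, 0.287, -0.958], [-1.0, -0.001, -0.0]]
wrist_force: [1.0, -0.5, -0.0]
grip_width: 0.0598
```

Call:
{"op": "move_arm", "data": {"travel": [[0.3,0,0],[0.6,0,0],[0.8,0,0],[0.9,0,0],[1,0,0],[1,0,0]], "delta_rot": [[0,0,0],[0,0,0],[0,0,0],[0,0,0],[0,0,0],[0,0,0]], "claw": [-0.3,-0.3,-0.3,-0.3,-0.3,-0.3]}}

```text
time: 5.3
tool_pos: [0.5007, 0.0917, -0.0078]
tcp_rot: [[-0.0, 0.958, 0.287], [-0.0, 0.287, -0.958], [-1.0, -0.0, -0.0]]
wrist_force: [-0.3, 0.9, -0.3]
grip_width: 0.0598
```

Run:
```python
from h import *; from rig import get_state,viewer
s=get_state();R=s["tcp_rot"];tz=s["tool_pos"]; print(tz,s["wrist_force"])
d=viewer.read_camera("wrist"); np.savez("wrist3.npz",**d)
cv2.imwrite("pics/wrist3.png",d["frame"][:,:,::-1])
d=viewer.read_camera("scene"); np.savez("scene3.npz",**d)
cv2.imwrite("pics/scene3.png",cv2.convertScaleAbs(cv2.resize(d["frame"][180:240,300:380,::-1],None,fx=9,fy=9,interpolation=cv2.INTER_CUBIC),alpha=1.6))
```

```text
[ 0.5006954   0.09174105 -0.00783617] [-0.336425    0.86242792 -0.28636866]
```

View pics/wrist3.png

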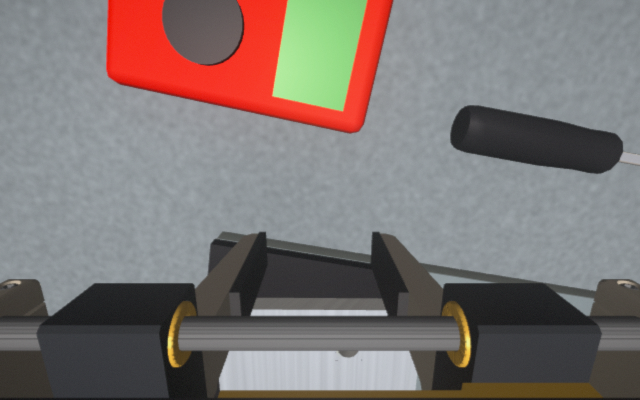

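View pics/scene3.png

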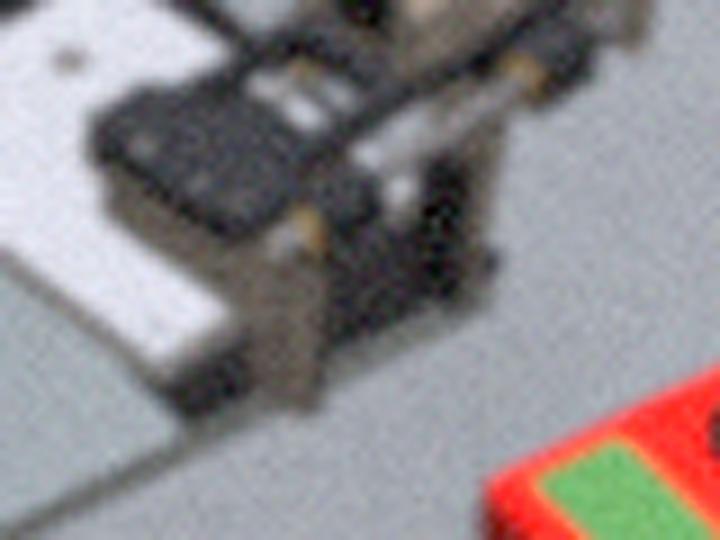

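Run:
```python
from h import *; from rig import get_state
z=np.load("jig.npz");j,p=z["j"],z["p"]; s=get_state()
c=T(p,[[0,.0855]])[0]; print(plan(s,[*c,-.008],p[2]))
a=rel(j,p)
for f in (.33,.67,1):
    q=np.array([-.045,0.0,0])*f+a*(1-f); t=T(q,[[0,.0855]])[0]; w=jw(j,*t); print(plan(s,[*w,-.008],j[2]+q[2]))
```

```text
([0.02, -0.01, 0.9], [0.0, 0.0, -0.0])
([0.02, 0.15, 1.13], [0.55, 0.0, -0.0])
([0.02, 0.31, 1.37], [1.11, 0.0, -0.0])
([0.02, 0.46, 1.62], [1.65, 0.0, -0.0])
```

Call:
{"op": "move_arm", "data": {"travel": [[0,0,0.4],[0,0,0.7],[0,0,0.85],[0,0,0.95],[0,0.05,1.0],[0,0.1,1.07],[0,0.15,1.13],[0,0.2,1.21],[0,0.26,1.29],[0,0.31,1.37],[0,0.36,1.45],[0,0.41,1.54],[0,0.46,1.62],[0,0.46,1.62],[0,0.46,1.62]], "delta_rot": [[0,0,0],[0,0,0],[0,0,0],[0,0,0],[0.18,0,0],[0.36,0,0],[0.55,0,0],[0.73,0,0],[0.92,0,0],[1.1,0,0],[1.28,0,0],[1.46,0,0],[1.65,0,0],[1.65,0,0],[1.65,0,0]], "claw": [-0.3,-0.3,-0.3,-0.3,-0.3,-0.3,-0.3,-0.3,-0.3,-0.3,-0.3,-0.3,-0.3,-0.3,-0.3]}}

```text
time: 6.9
tool_pos: [0.5236, 0.056, -0.0076]
tcp_rot: [[0.0, 0.993, 0.118], [-0.0, 0.118, -0.993], [-1.0, 0.0, 0.0]]
wrist_force: [-0.1, 1.6, 0.5]
grip_width: 0.0598
```

Run:
```python
from h import *; from rig import viewer
for n,b in(("top",(120,250,250,400)),("wrist",(0,400,0,640))):
  d=viewer.read_camera(n); np.savez(n+"4.npz",**d); f=4.5 if n=="top" else 1
  cv2.imwrite(f"pics/{n}4.png",cv2.resize(d["frame"][b[0]:b[1],b[2]:b[3],::-1],None,fx=f,fy=f,interpolation=cv2.INTER_CUBIC))
```

```text
(no output)
```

View pics/top4.png

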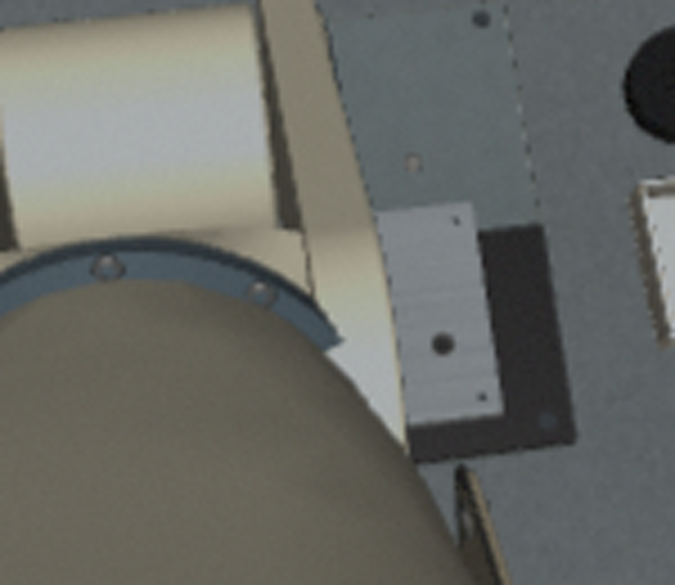

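View pics/wrist4.png

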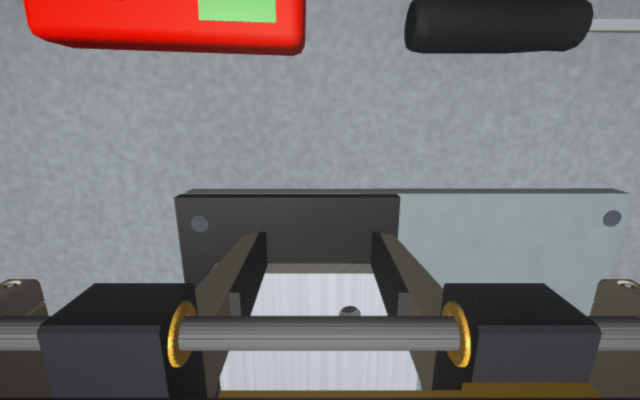

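Run:
```python
from h import *; from rig import get_state
d=dict(np.load("top4.npz")); o=np.array([250,120]); z=np.load("jig.npz");j=z["j"]
P=np.array([ray(d,o+(np.array(u)+.5)/4.5-.5,.035)[:2] for u in [(473,202),(504,412),(443,344)]])
p,r=fit(P,np.vstack([PC[:2],PH[:1]])); print(rel(j,p),(r*1e3).round(1).tolist())
np.save("p4.npy",p); s=get_state(); a=rel(j,np.r_[s["tool_pos"][:2],0]); print("tcp in jig",a)
# retreat & go behind: fingers at jig x = px-60-10-18
q=rel(j,p); t=jw(j,q[0]-.06-.030,q[1]); print(t)
for zz in(.06,-.008): print(plan(s,[*t,zz],j[2]+np.pi/2),plan(s,[*t,zz],j[2]-np.pi/2))
```

```text
[-4.45703896e-02 -7.70874132e-05 -6.32664371e-03] [[0.3, 0.2], [-0.4, 0.3], [0.1, -0.5]]
tcp in jig [-0.04544013  0.08526116 -0.11852995]
[ 0.44479519 -0.03930357]
([-2.7, -3.57, 3.41], [-15.0, -0.0, 0.01]) ([-2.7, -3.57, 3.41], [15.0, 0.01, 0.0])
([0.02, -3.57, 3.41], [-15.0, -0.0, 0.01]) ([0.02, -3.57, 3.41], [15.0, 0.01, 0.0])
```

Call:
{"op": "move_arm", "data": {"travel": [[0,0,-0.8],[-1.0,0,-1.0],[-2.7,0,-1.0],[-2.7,-1,0],[-2.7,-2,1],[-2.7,-3,2],[-2.7,-3.57,3.41],[-2.7,-3.57,3.41],[-2.7,-3.57,3.41],[-2.7,-3.57,3.41],[-2.7,-3.57,3.41],[-2.7,-3.57,3.41],[-2.7,-3.57,3.41],[-2.7,-3.57,3.41],[-2.7,-3.57,3.41],[-2.7,-3.57,3.41],[-1.2,-3.57,3.41],[-0.2,-3.57,3.41],[0,-3.57,3.41],[0,-3.57,3.41]], "delta_rot": [[0,0,0],[0,0,0],[0,0,0],[-7,0,0],[-7,0,0],[-7,0,0],[-7,0,0],[-7,0,0],[-15,0,0],[-15,0,0],[-15,0,0],[-15,0,0],[-15,0,0],[-15,0,0],[-15,0,0],[-15,0,0],[-15,0,0],[-15,0,0],[-15,0,0],[-15,0,0]], "claw": [-0.3,-0.3,-0.3,-0.6,-1,-1,-1,-1,-1,-1,-1,-1,-1,-1,-1,-1,-1,-1,-1,-1]}}

```text
time: 9.0
tool_pos: [0.4442, -0.0389, -0.008]
tcp_rot: [[-0.002, -0.117, 0.993], [0.0, 0.993, 0.117], [-1.0, 0.0, -0.002]]
wrist_force: [0.5, -0.1, -0.3]
grip_width: 0.0921
```

Run:
```python
from h import *; from rig import viewer,get_state
z=np.load("jig.npz");j=z["j"]; s=get_state(); print(s["time"],rel(j,np.r_[s["tool_pos"][:2],np.arctan2(s["tcp_rot"][1,2],s["tcp_rot"][0,2])]),s["tool_pos"][2])
for n,b in(("top",(120,250,250,400)),("wrist",(0,400,0,640))):
  d=viewer.read_camera(n); np.savez(n+"5.npz",**d); f=4.5 if n=="top" else 1
  cv2.imwrite(f"pics/{n}5.png",cv2.resize(d["frame"][b[0]:b[1],b[2]:b[3],::-1],None,fx=f,fy=f,interpolation=cv2.INTER_CUBIC))
```

```text
9.0 [-0.13512917  0.00040706 -0.0012452 ] -0.00795864915438469
```

View pics/top5.png

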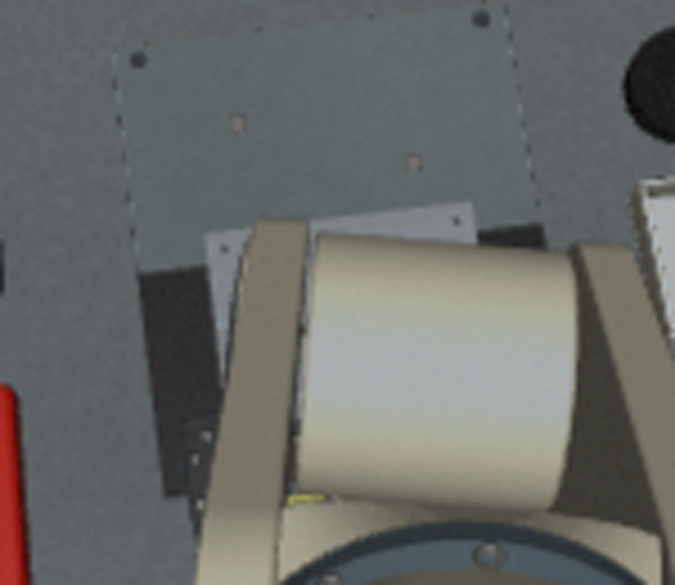

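View pics/wrist5.png

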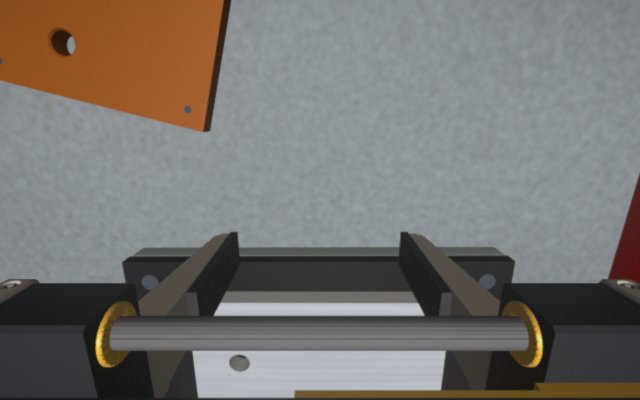

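Call:
{"op": "move_arm", "data": {"travel": [[0,0,0.4],[0,0,0.65],[0,0,0.85],[0,0,1.0],[0,0,1.2],[0,0,1.4],[0,0,1.6],[0,0,1.8],[0,0,2.0],[0,0,2.2],[0,0,2.4],[0,0,2.6],[0,0,2.8],[0,0,3.0],[0,0,3.2],[0,0,3.4],[0,0,3.6],[0,0,3.8],[0,0,4.0],[0,0,4.0]], "delta_rot": [[0,0,0],[0,0,0],[0,0,0],[0,0,0],[0,0,0],[0,0,0],[0,0,0],[0,0,0],[0,0,0],[0,0,0],[0,0,0],[0,0,0],[0,0,0],[0,0,0],[0,0,0],[0,0,0],[0,0,0],[0,0,0],[0,0,0],[0,0,0]], "claw": [-1,-1,-1,-1,-1,-1,-1,-1,-1,-1,-1,-1,-1,-1,-1,-1,-1,-1,-1,-1]}}

```text
time: 11.1
tool_pos: [0.546, -0.0271, -0.0073]
tcp_rot: [[0.002, -0.118, 0.993], [-0.0, 0.993, 0.118], [-1.0, -0.0, 0.002]]
wrist_force: [-0.5, -0.6, 0.3]
grip_width: 0.0918
```

Run:
```python
from h import *; from rig import viewer,get_state
z=np.load("jig.npz");j=z["j"]; s=get_state(); print(s["time"],rel(j,np.r_[s["tool_pos"][:2],np.arctan2(s["tcp_rot"][1,2],s["tcp_rot"][0,2])]),s["tool_pos"][2])
for n,b in(("top",(100,230,250,400)),("scene",(160,260,230,380))):
  d=viewer.read_camera(n); np.savez(n+"6.npz",**d); f=4.5
  cv2.imwrite(f"pics/{n}6.png",cv2.resize(d["frame"][b[0]:b[1],b[2]:b[3],::-1],None,fx=f,fy=f,interpolation=cv2.INTER_CUBIC))
```

```text
11.1 [-0.03259303  0.00011481 -0.00014717] -0.007297064132993317
```

View pics/top6.png

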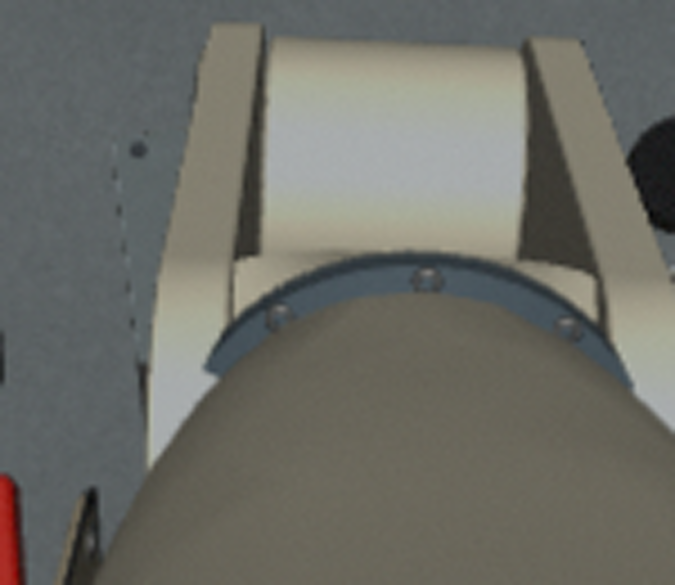

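View pics/scene6.png

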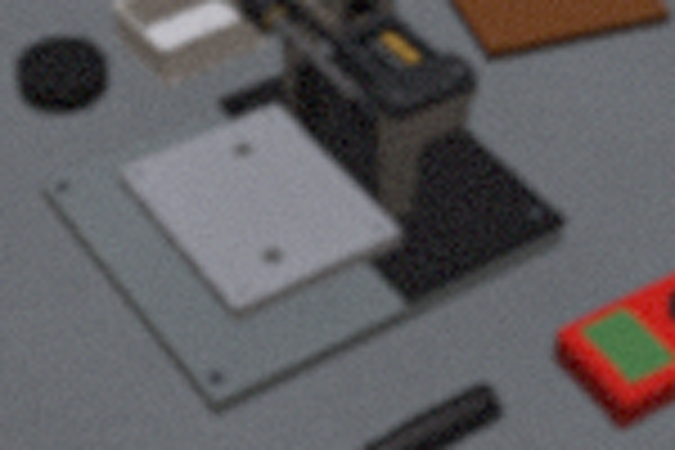

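Run:
```python
from h import *
z=np.load("jig.npz");j=z["j"]
def f(npz,off,fac,pl,ho):
    d=dict(np.load(npz)); u=[np.array(off)+(np.array(p)+.5)/fac-.5 for p in pl+ho]
    P=np.array([ray(d,q,.035)[:2] for q in u]); p,r=fit(P,np.vstack([PC,PH])); return p,(r*1e3).round(1).tolist()
# scene0 (overlay image x5 offset 220,150): FR,RR,RL,FL, holeA, holeB
p0,r0=f("scene0.npz",(220,150),5,[(312,217),(460,134),(633,249),(491,346)],[(438,183),(507,291)])
p6,r6=f("scene6.npz",(230,160),4.5,[(120,170),(275,103),(401,235),(240,308)],[(243,149),(272,256)])
print("scene0",rel(j,p0),r0,"top0",rel(j,z["p"])); print("scene6",rel(j,p6),r6)
```

```text
scene0 [-0.04450835  0.01765753  0.16628945] [[0.6, 1.3], [-0.1, -1.8], [-1.0, 0.7], [2.8, 1.5], [-1.0, -0.5], [-1.2, -1.3]] top0 [-0.04502529  0.01701701  0.17249587]
scene6 [ 0.03940882  0.00214013 -0.00023986] [[0.6, -0.4], [-0.1, 2.2], [-1.8, -2.2], [2.4, 0.3], [-0.4, 0.2], [-0.8, -0.1]]
```

Call:
{"op": "move_arm", "data": {"travel": [[0,0,0.12],[0,0,0.25],[0,0,0.37],[0,0,0.5],[0,0,0.6],[0,0,0.7],[0,0,0.76],[0,0,0.82],[0,0,0.86],[0,0,0.9],[0,0,0.93],[0,0,0.96],[0,0,0.98],[0,0,1.0],[0,0,1.0]], "delta_rot": [[0,0,0],[0,0,0],[0,0,0],[0,0,0],[0,0,0],[0,0,0],[0,0,0],[0,0,0],[0,0,0],[0,0,0],[0,0,0],[0,0,0],[0,0,0],[0,0,0],[0,0,0]], "claw": [-1,-1,-1,-1,-1,-1,-1,-1,-1,-1,-1,-1,-1,-1,-1]}}

```text
time: 12.7
tool_pos: [0.5695, -0.0241, -0.0074]
tcp_rot: [[0.001, -0.118, 0.993], [-0.0, 0.993, 0.118], [-1.0, -0.0, 0.001]]
wrist_force: [1.2, -0.7, -0.1]
grip_width: 0.0922
```

```bash
cat > look.py <<'E'
import sys
from h import *; from rig import viewer,get_state
k=sys.argv[1]
z=np.load("jig.npz");j=z["j"]; s=get_state(); print(s["time"],rel(j,np.r_[s["tool_pos"][:2],np.arctan2(s["tcp_rot"][1,2],s["tcp_rot"][0,2])]),s["tool_pos"][2],s["wrist_force"])
b=(160,260,230,380); d=viewer.read_camera("scene"); np.savez(f"scene{k}.npz",**d)
cv2.imwrite(f"pics/scene{k}.png",cv2.resize(d["frame"][b[0]:b[1],b[2]:b[3],::-1],None,fx=5,fy=5,interpolation=cv2.INTER_CUBIC))
Ki=np.linalg.inv(d["intrinsics"]); v,u=np.mgrid[150:270,220:400]; D=d["range_z"][150:270,220:400]
X=(np.stack([u,v,np.ones_like(u)],-1)*D[...,None])@Ki.T; X=(X-d["t"])@d["R"]; X=X[D>0]
c,q=np.cos(j[2]),np.sin(j[2]); e=X[:,:2]-j[:2]; J=np.c_[c*e[:,0]+q*e[:,1],-q*e[:,0]+c*e[:,1],X[:,2]]
for n,(x,y) in {"ledge":(-.06,.095),"seatL":(.06,.095),"FL":(.1,.06),"FR":(.1,-.06),"RL":(.03,.06),"RR":(.03,-.06),"mid":(.065,0)}.items():
    m=(abs(J[:,0]-x)<.012)&(abs(J[:,1]-y)<.012); print(n,m.sum(),np.median(J[m,2]).round(4) if m.any() else None)
E
python3 look.py 7
```

```text
12.7 [-8.98267151e-03  2.30301622e-04 -5.42527475e-05] -0.0074265045427062346 [ 1.16090211 -0.74971904 -0.14423947]
ledge 49 0.0231
seatL 55 0.0149
FL 54 0.0269
FR 46 0.027
RL 97 0.0281
RR 99 0.1243
mid 49 0.027
```

View pics/scene7.png

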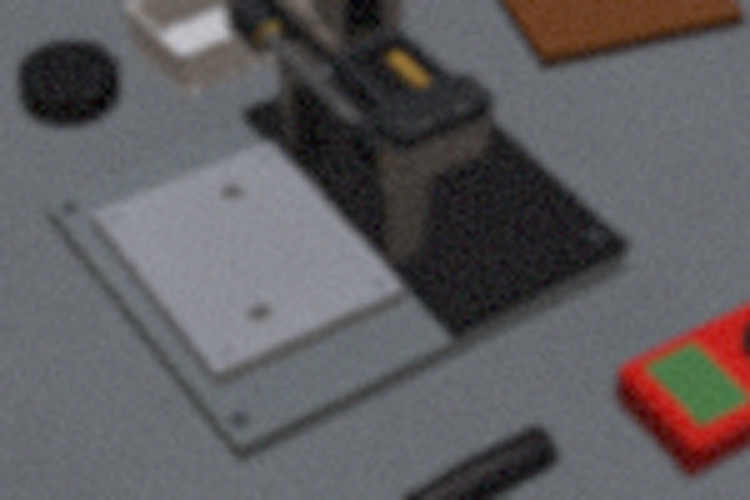

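Depth puts the plate top at 27 mm, with the ledge at 23 and the seat at 15, so the plate has dropped. I'm backing off and rechecking.

Call:
{"op": "move_arm", "data": {"travel": [[0,0,-0.5],[0,0,-1.2],[-1.5,0,-2],[-3,0,-3],[-5,0,-5],[-5,3,-6],[-5,5,-7],[-5,7,-7],[-5,9,-7],[-5,9,-7],[-5,9,-7],[-5,9,-7],[-5,9,-7]], "delta_rot": [[0,0,0],[0,0,0],[0,0,0],[0,0,0],[0,0,0],[0,0,0],[0,0,0],[0,0,0],[0,0,0],[0,0,0],[0,0,0],[0,0,0],[0,0,0]], "claw": [-1,-1,-1,-1,-1,-1,-1,-1,-1,-1,-1,-1,-1]}}

```text
time: 14.05
tool_pos: [0.3683, 0.1775, 0.1172]
tcp_rot: [[-0.001, -0.118, 0.993], [-0.001, 0.993, 0.118], [-1.0, -0.001, -0.001]]
wrist_force: [0.8, -0.1, -0.9]
grip_width: 0.0922
```

```bash
python3 look.py 8
python3 - <<'E'
from h import *; from rig import viewer
z=np.load("jig.npz");j=z["j"]
d=viewer.read_camera("top"); np.savez("top8.npz",**d); im=d["frame"][:,:,::-1].copy()
z0=dict(np.load("top0.npz"))
for q in ["screwdriver","parts_box","wheel","meter","plate"]:
    print(q,[(np.round(l["location"],1).tolist(),round(l["conf"],2)) for l in viewer.landmark_of("top",q)][:1])
f=4.5;im=cv2.resize(im[100:230,250:400],None,fx=f,fy=f,interpolation=cv2.INTER_CUBIC)
q=proj(d,np.c_[T([*jw(j,.064,0),j[2]],np.vstack([PC,PH])),np.full(6,.027)]); q=(q-[250,100]+.5)*f-.5
cv2.polylines(im,[np.round(q[:4]).astype(int)],True,(0,0,255),1)
for c in q[4:]: cv2.circle(im,tuple(int(v) for v in c),3,(0,255,0),1)
cv2.imwrite("pics/top8.png",im)
E
```

```text
14.05 [-0.18491234  0.22422806 -0.00038532] 0.11722372691646855 [ 0.7864934  -0.14630014 -0.86787014]
ledge 47 0.0229
seatL 56 0.0153
FL 56 0.0269
FR 46 0.0273
RL 53 0.0268
RR 41 0.0267
mid 50 0.0274
screwdriver [([155.2, 244.3], 0.58)]
parts_box [([180.5, 404.4], 0.72)]
wheel [([144.4, 401.0], 0.66)]
meter []
plate [([285.2, 381.5], 0.98)]
```

View pics/top8.png

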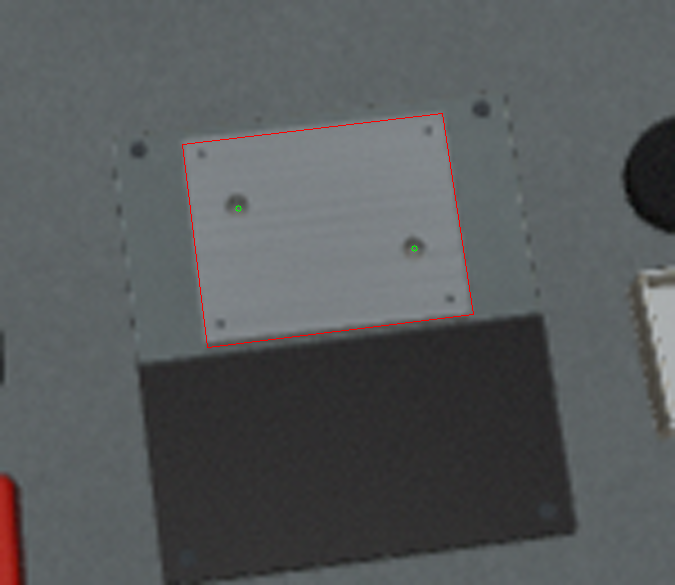

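View pics/scene8.png

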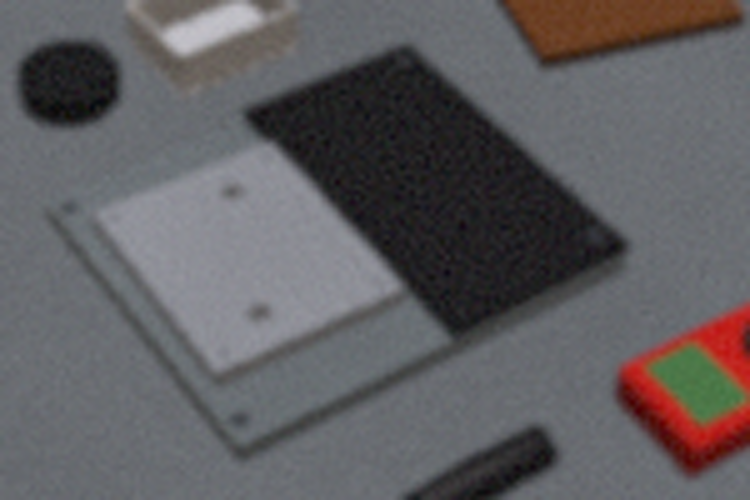

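The plate lies flat: the depth readings are 26.7–27.4 mm at all four corners and the middle. Its outline matches the seated pose to about 1 mm, and the gripper is clear. I'm handing in.

Run:
```python
from h import *; from rig import workorder
a,b=np.load("scene0.npz")["frame"].astype(int),np.load("scene8.npz")["frame"].astype(int)
for n,(r0,r1,c0,c1) in {"meter":(210,255,350,408),"driver":(242,280,282,345),"box":(148,180,252,292),"wheel":(168,186,232,256)}.items():
    print(n,abs(a-b)[r0:r1,c0:c1].mean().round(2))
print(workorder.hand_in())
```

```text
meter 4.22
driver 3.67
box 3.69
wheel 5.08
the job is handed in; nothing more can be done
None
```

The aluminium plate is seated over both pins and lying flat on the grey seat, and the job is handed in. I pushed it sideways with two fingers to square and centre it. Then I pushed it off the ledge from behind until it dropped, and moved the gripper clear. It took about 14.5 s of the 51 s allowed.

**Last checks:**
- **Height:** the plate's top reads 26.7–27.4 mm at all four corners and the middle (27 mm expected). The ledge reads 23 mm and the seat 15 mm.
- **Position:** in the top view the plate's outline and holes match the seated pose to about 1 mm.
- **Bystanders:** the scene pictures from before and after differ only slightly around all four (mean 3.7–5.1 grey levels), so none appears to have moved.

**Disagreements:**
- **Finger length:** two cameras' depth readings showed the fingertips about 36 mm short of the reported TCP. Lowering to TCP z = 0.017 over the ledge met no contact, so I went by the cameras and worked at TCP z = -8 mm.
- **Trained networks in the last picture:** they did not report the meter, and their best "plate" was an orange look-alike. For the plate I relied on depth and the outline, and for the meter on the picture comparison.

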